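Walk the loaded nursery trays back to the rail

ROBOT

A 7-joint arm with a two-finger parallel gripper is mounted at the origin on the work surface. World frame = base frame: x ahead of the robot, y to its left, z up, the work surface at z = 0. Lengths are in m, angles in rad, forces in N, time in s.
With the tool pointing down it reaches from about 0.35 to 0.9 m from the base axis. Payload 7.2 kg.
Tool frame: the origin (TCP) lies at the very end of the fingers, on their centre line; the grasp point (between the pads) lies arm.hold_point_z behind it (arm.hold_point_z is the distance from the TCP to the grasp point, in m); z points along the fingers, y is the direction in which the jaws open and shut (so a half turn about z gives the same grasp; the last joint's range is limited). The gripper opens to 88 mm and grips with 3 to 60 N. Pads are 20 mm wide; open, the fingers measure 115 mm over their backs; the gripper's body (75 mm by 178 mm) begins 61 mm behind the grasp point.
Start: joints at [1.056, 0.411, -0.013, 1.596, 0.006, 1.134, -0.082], TCP at [0.27, -0.564, 0.223] pointing down, gripper open.
Joint ranges: [-2.95, 2.95], [-0.29, 1.99], [-1.47, 1.44], [0.14, 2.54], [-1.03, 4.17], [0.13, 1.85], [-2.86, 2.86]. Speed limits (rad/s): [2.39, 2.39, 3.01, 3.01, 3.14, 3.14, 3.14].

INTERFACE

Orientations are given as a unit quaternion [w, x, y, z].
In Python, from rig import arm, ik, snapshot, ticket gives the robot as it stands. Calls block until the motion is done:
- arm.movep(position, orientation): joint-space move of the TCP to a pose.
- arm.move_straight(position, attitude=None, speed=0.15): straight line of the TCP; attitude=None keeps the orientation; speed is the mean speed in m/s.
- arm.set_joints(angles): joint-space move.
- arm.gripper_to(opening): opening from 0.0 (shut) to 1.0 (fully open); the grip force is fixed at half the most; returns when the fingers have stopped.
- arm.sleep(seconds).
- ik(position, orientation): joint angles nearest the present ones, or None.
- snapshot(name): name is "side" or "top"; returns a dict with "pixels" (384x512x3 uint8, blue, green, red), "mtx" (3x3 intrinsics, pixels), "xyz" and "rotation" of the camera in the world. Camera axes: x right, y up, looking along -z (the intrinsics and any distortion apply to the point x, -y, -z); pixel columns grow to the right and rows downward; lengths in m; the calibration is good to about 2 mm. A picture is of the moment at which its call begins. There is no depth.
A pose or a line that the arm cannot do raises arm.Unreachable and nothing moves.
- ticket.job_done(): hands the job in, once; it reports no verdict.
Readings, each from a call of its own:
- arm.read_t(): time.
- arm.read_joints(): joint angles.
- arm.read_joint_velocities(): joint speeds.
- arm.read_joint_efforts(): joint torques, N m.
- arm.read_tcp_pos(): TCP position.
- arm.read_tool_rot(): TCP orientation.
- arm.read_ft_force(): force on the tool from outside, world axes, zero at the start.
- arm.read_moment(): the same for the moment, N m.
- arm.read_width(): opening from 0.0 (shut) to 1.0 (fully open).
Only numpy, scipy, OpenCV 4.12 (cv2) and the standard library are available. Lean on these libraries where they do the work, as an engineer would, in place of code of your own. Each camera call takes 0.05 s, during which the arm holds its last target.

TASK

Lift the beech teething block out of the way and stand it upright in the empty left half of the upper tray, beside the lidded dish. Then creep the loaded tray stack gently back along the nightstand by short pushes on its two front corner posts in turn, until both back posts touch the wooden rail. Push on the posts only, not on the thin clear panels, keep the stack flat on the surface and within 15 degrees of square to the rail, and do not tip the dish or disturb the bottle, mug, rattle and comb standing around.

Things in the scene. Friction and masses are not known exactly. Their poses are not given: they have to be found in the camera images.
- stack: Loose two-tier tray stack, 130 (x) x 164 (y) x 84 mm high, about 0.7 kg plus what stands in it. Its corners and feet are four upright posts, 20 mm thick, 84 mm tall, axes at x = +-55, y = +-72 mm. Origin: centre of its underside; +x to its back (the rail), y to its left. Slides with friction; pushed along x at one front post, it swings about a place near the opposite side's posts.
- panels: The clear acrylic panels joining the posts, same origin and axes as the stack: two trays. Upper tray: floor top 54 mm and rim 80 mm up, inner x -48 to 51, y +-68 mm, split by a divider along x at y = 0 (3 mm thick, top 76 mm up). The lower tray is full of small glass jars. The front panels lie 13 mm behind the foremost line of the front posts.
- post_left (a point): On the axis of the stack's front left post (stack x -55, y +72 mm), 45 mm up; axes as the stack's. Post radius 10 mm.
- post_right (a point): On the axis of the stack's front right post (stack x -55, y -72 mm), 45 mm up; axes as the stack's. Post radius 10 mm.
- back_left (a point): Rearmost line of the stack's back left post (stack x +65, y +72 mm), 20 mm up: it must meet the rail.
- back_right (a point): Rearmost line of the stack's back right post (stack x +65, y -72 mm), 20 mm up: it must meet the rail.
- empty_half (a point): Centre of the floor of the upper tray's empty left half (stack x 0, y +36, z 54 mm); the half is about 66 mm wide in y and 101 mm long in x.
- rail: Fixed beech rail, 20 (x) x 290 (y) x 40 mm high, across the nightstand beyond the stack. Origin: centre of its underside; its front face, towards the robot, is at x = -10 mm; y runs along it to the left.
- rail_face (a point): Centre of the rail's front face, 20 mm up; axes as the rail's: x points into the rail, y along it. The face reaches to y = +-145 mm.
- block: Beech teething block, upright, 38 x 38 x 56 mm high, about 55 g, standing in the gap between stack and rail. Origin: centre of its underside; z up; x and y square to its sides.
- dish: White lidded ceramic dish, 57 mm across and 45 mm high, standing in the right half (-y) of the upper tray. Origin: centre of its underside.
- bottle: Glass feeding bottle, 56 mm across, 152 mm high, upright, off to one side. Origin: centre of its underside. Bystander.
- cup: Blue ceramic mug, 72 mm across, 85 mm high, off to one side. Origin: centre of its underside. Bystander.
- rattle: Yellow plastic rattle lying flat beside the path, 130 (x) x 50 x 30 mm high. Origin: centre of its underside. Bystander.
- comb: White plastic comb lying flat beside the path, 140 (x) x 36 x 6 mm. Origin: its underside, near the middle. Bystander.

How it is judged:
By the outcome, as a careful person would: the job done as asked, in the order asked, and still so for the second after the job is handed in, with the robot touching nothing.
It also fails if it takes over 67 s, if anything falls off the work surface, if the arm or the gripper's body presses on something with over 40 N, if the wrist force passes 120 N, or if a joint passes its speed limit or range.

## Working session

There is one attempt and no reset: what is moved stays moved. The work goes in short steps, each a Python script; the robot and the scene stay as the last script left them, time stands still between calls to the robot, and variables do not carry over. Pictures are saved under pics/ and viewed, and the job is handed in when it is done.

```bash
ls; mkdir -p pics
python3 - <<'E'
from rig import arm, ik, snapshot, ticket
import cv2, numpy as np
for n in ("side","top"):
    s=snapshot(n); cv2.imwrite(f"pics/{n}0.png",s["pixels"]); print(n,s["mtx"],s["xyz"],s["rotation"],[k for k in s])
print(arm.read_t(),arm.hold_point_z,arm.read_tool_rot(),arm.read_ft_force())
E
```

```text
pics
side [[468.53284409   0.         249.62654438]
 [  0.         468.53284409 188.15698954]
 [  0.           0.           1.        ]] [0.15876938 1.00153708 1.11063089] [-0.18233578 -0.08172199  0.38431733  0.90131868] ['pixels', 'mtx', 'xyz', 'rotation']
top [[350.83942818   0.         252.36596223]
 [  0.         350.83942818 187.24770161]
 [  0.           0.           1.        ]] [ 0.53700551 -0.01889136  0.9986491 ] [-0.69661382 -0.03021354  0.01010943  0.71673854] ['pixels', 'mtx', 'xyz', 'rotation']
0.1 0.0187 [-7.05012251e-04  9.75142900e-01  2.21575688e-01 -2.06715723e-04] [ 0.38785842 -0.16279622  0.34408636]
```

View pics/top0.png

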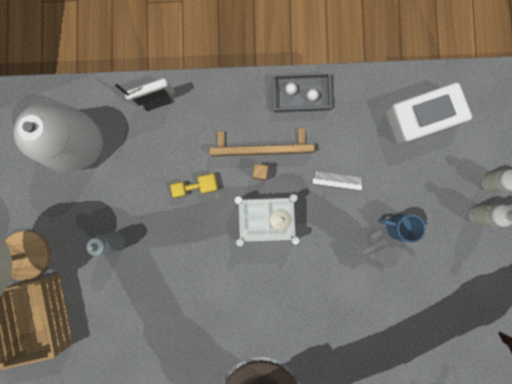

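View pics/side0.png

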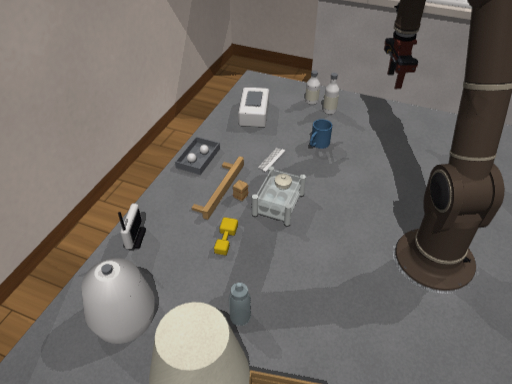

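The top view shows the stack with post tops at about (238,200), (294,198), (239,242) and (295,240). The block is at (260,172), the rail is along row 150, the rattle is at (193,186), the comb at (338,181), the dish at (280,218), the bottle at (97,246) and the mug at (408,228). I'll zoom in next.

```bash
cat > h.py <<'E'
import numpy as np, cv2
from scipy.spatial.transform import Rotation as R
from rig import arm, ik, snapshot, ticket
def rot(s):
    q=s["rotation"]; return R.from_quat([q[1],q[2],q[3],q[0]]).as_matrix()
def ray(s,u,v,z):
    K=s["mtx"]; d=np.array([(u-K[0,2])/K[0,0],-(v-K[1,2])/K[1,1],-1.]); d=rot(s)@d
    o=np.array(s["xyz"]); return o+d*(z-o[2])/d[2]
def proj(s,p):
    K=s["mtx"]; c=rot(s).T@(np.array(p)-np.array(s["xyz"]))
    return np.array([K[0,2]+K[0,0]*c[0]/-c[2],K[1,2]-K[1,1]*c[1]/-c[2]])
E
python3 - <<'E'
from h import *
import pickle
d={n:snapshot(n) for n in("side","top")}; pickle.dump(d,open("s0.pkl","wb"))
t=d["top"]["pixels"][125:257,190:370]; cv2.imwrite("pics/t0z.png",cv2.resize(t,None,fx=4.4,fy=4.4,interpolation=cv2.INTER_CUBIC))
t=d["side"]["pixels"][140:260,190:330]; cv2.imwrite("pics/s0z.png",cv2.resize(t,None,fx=5,fy=5,interpolation=cv2.INTER_CUBIC))
E
```

```text
(no output)
```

View pics/t0z.png

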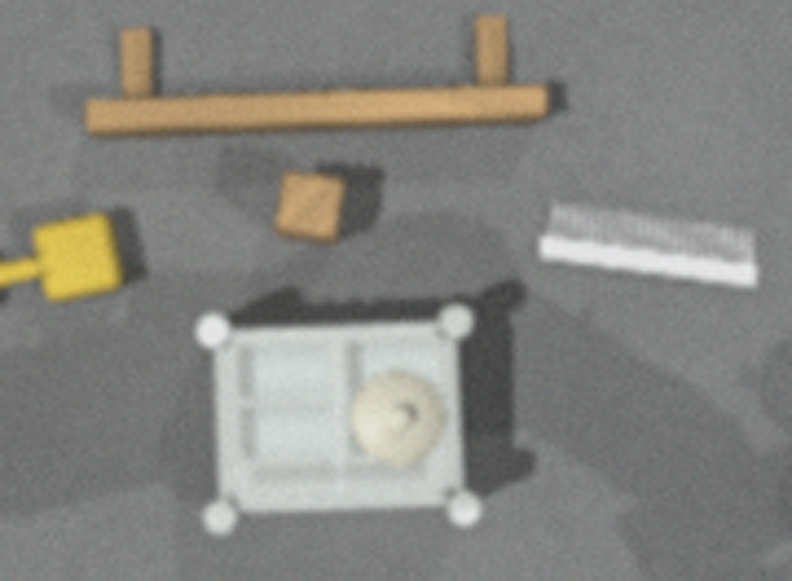

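View pics/s0z.png

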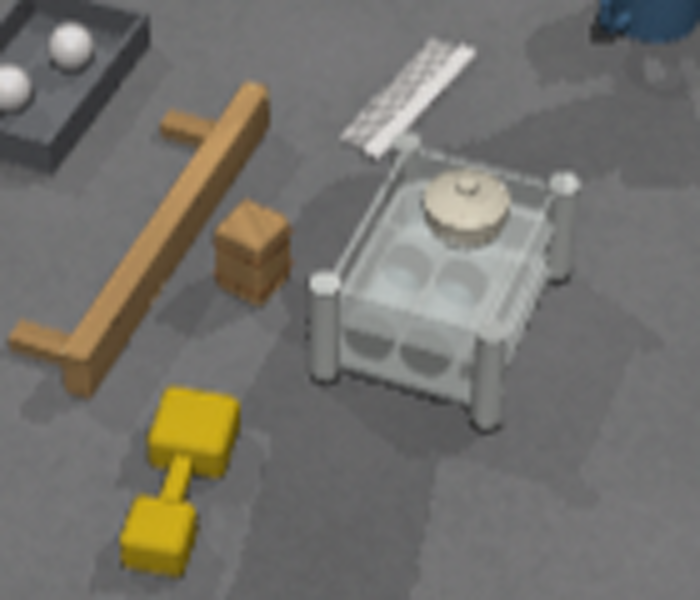

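```bash
cat >> h.py <<'E'
MODEL=np.array([[55,72],[55,-72],[-55,72],[-55,-72]])/1000.   # BL BR FL FR
def rigid(P,M=MODEL):
    pc=P.mean(0);mc=M.mean(0);H=(M-mc).T@(P-pc)
    th=np.arctan2(H[0,1]-H[1,0],H[0,0]+H[1,1]);c,s_=np.cos(th),np.sin(th)
    Rm=np.array([[c,-s_],[s_,c]]);t=pc-Rm@mc
    return t,th,np.linalg.norm(M@Rm.T+t-P,axis=1)
def posts(s,guess_px):
    """refine post tops: brightness-weighted centroid over local 'bright' pixels"""
    g=cv2.cvtColor(s["pixels"],cv2.COLOR_BGR2GRAY).astype(float);out=[]
    return np.array([ray(s,u,v,.084)[:2] for u,v in guess_px])
def beech(s):
    h=cv2.cvtColor(s["pixels"],cv2.COLOR_BGR2HSV)
    return cv2.inRange(h,(5,70,70),(20,255,255))
E
python3 - <<'E'
from h import *
import pickle
d=pickle.load(open("s0.pkl","rb"));s=d["top"]
z=np.array([(213,330),(457,322),(220,517),(464,509)])
px=(z+.5)/4.4-.5+[190,125]
P=posts(s,px);print(P.round(4));print(rigid(P))
ss=d["side"]
zs=np.array([(325,283),(408,143),(488,333),(565,183)]);pxs=(zs+.5)/5-.5+[190,140]
Ps=posts(ss,pxs);print("side",Ps.round(4),rigid(Ps))
for n in("top","side"):
    q=d[n];m=beech(q)
    n_,_,st,ce=cv2.connectedComponentsWithStats(m)
    cs,_=cv2.findContours(m,cv2.RETR_EXTERNAL,cv2.CHAIN_APPROX_NONE)
    for c in cs:
        if 40<cv2.contourArea(c)<3000:
            print(n,cv2.contourArea(c),cv2.boundingRect(c),cv2.minAreaRect(c))
# block top quad in zoom (top): corners
b=np.array([(288,173),(345,178),(334,241),(277,234)]);bp=(b+.5)/4.4-.5+[190,125]
B=np.array([ray(s,*p,.056)[:2] for p in bp]);print("block",B.round(4),B.mean(0))
b=np.array([(252,201),(292,232),(259,262),(213,238)]);bp=(b+.5)/5-.5+[190,140]
B=np.array([ray(ss,*p,.056)[:2] for p in bp]);print("block side",B.round(4),B.mean(0))
# rail: top front edge corners
b=np.array([(88,133),(548,118)]);bp=(b+.5)/4.4-.5+[190,125]
for zz in (0.0,.04): print("rail front edge",zz,[ray(s,*p,zz)[:2].round(4) for p in bp])
b=np.array([(86,102),(546,86)]);bp=(b+.5)/4.4-.5+[190,125]
print("rail back top",[ray(s,*p,.04)[:2].round(4) for p in bp])
b=np.array([(95,362),(271,100)]);bp=(b+.5)/5-.5+[190,140]
print("rail front top side",[ray(ss,*p,.04)[:2].round(4) for p in bp])
E
```

```text
[[ 0.5584  0.0447]
 [ 0.559  -0.0997]
 [ 0.4482  0.0434]
 [ 0.4493 -0.1   ]]
(array([ 0.50372434, -0.02788966]), np.float64(0.006644651975078947), array([0.00030209, 0.00023424, 0.0003488 , 0.00025326]))
side [[ 0.5572  0.0443]
 [ 0.5572 -0.0987]
 [ 0.449   0.046 ]
 [ 0.4487 -0.1012]] (array([ 0.50301038, -0.0274091 ]), np.float64(0.00030461262302512883), array([0.00083377, 0.00110226, 0.00174501, 0.00185975]))
top 1626.0 (5, 231, 46, 50) ((28.774784088134766, 254.85292053222656), (49.985130310058594, 42.18463134765625), 80.27242279052734)
top 178.0 (253, 164, 15, 16) ((260.0, 171.5), (15.0, 14.0), 90.0)
top 946.5 (209, 129, 106, 27) ((261.2591552734375, 142.07777404785156), (23.383563995361328, 105.18856048583984), 87.85240936279297)
top 309.0 (0, 0, 7, 64) ((3.0, 31.5), (63.0, 6.0), 90.0)
side 459.0 (249, 370, 72, 14) ((284.5, 376.5), (13.0, 71.0), 90.0)
side 841.0 (400, 250, 76, 39) ((437.6051025390625, 269.3291320800781), (37.687843322753906, 74.9142074584961), 89.11859893798828)
side 100.5 (397, 235, 11, 20) ((401.4000549316406, 244.80003356933594), (9.200000762939453, 18.799999
[... 235 characters left out ...]
(26.625822067260742, 9.104313850402832), 76.75948333740234)
side 706.5 (192, 156, 52, 64) ((219.35809326171875, 184.8986358642578), (19.99459457397461, 71.72479248046875), 35.53767395019531)
block [[ 0.6541 -0.0019]
 [ 0.6499 -0.0367]
 [ 0.6114 -0.0288]
 [ 0.6167  0.0059]] [ 0.63301979 -0.01537294]
block side [[ 0.6426 -0.0346]
 [ 0.6063 -0.0173]
 [ 0.6148  0.0168]
 [ 0.6516  0.0077]] [ 0.62882832 -0.00685715]
rail front edge 0.0 [array([0.6914, 0.1292]), array([ 0.6916, -0.1705])]
rail front edge 0.04 [array([0.6852, 0.1232]), array([ 0.6854, -0.1644])]
rail back top [array([0.7049, 0.1241]), array([ 0.7055, -0.1639])]
rail front top side [array([0.6806, 0.124 ]), array([ 0.6801, -0.1516])]
```

```bash
cat >> h.py <<'E'
def qd(a): a=np.deg2rad(a); return [0.0,float(np.cos(a/2)),float(np.sin(a/2)),0.0]
E
python3 - <<'E'
from h import *
import pickle
d=pickle.load(open("s0.pkl","rb"))
print("block centre side px pred",proj(d["side"],[.633,-.0154,.028]),proj(d["side"],[.629,-.010,.028]), "seen 240.5,190")
for s in d.values(): 
    pass
j0=arm.read_joints();print(np.round(j0,2))
for a in(-9,171,-99,81,90,-90,0,180):
    for p in([.633,-.0154,.026],[.508,.0085,.084],[.42,.045,.04],[.54,-.1,.04]):
        q=ik(p,qd(a));print(a,p,None if q is None else np.round(q,2))
E
```

```text
block centre side px pred [240.46705721 190.34950259] [240.91143267 191.71557705] seen 240.5,190
[ 1.06  0.41 -0.01  1.6   0.01  1.13 -0.08]
-9 [0.633, -0.0154, 0.026] [ 0.05  0.64 -0.14  1.73  0.12  0.77 -1.88]
-9 [0.508, 0.0085, 0.084] [ 0.14  0.41 -0.31  2.    0.18  0.76 -2.  ]
-9 [0.42, 0.045, 0.04] [ 0.14  0.39 -0.43  2.22  0.29  0.59 -2.23]
-9 [0.54, -0.1, 0.04] [ 0.19  0.52 -0.13  1.94  0.1   0.69 -1.72]
171 [0.633, -0.0154, 0.026] [ 0.44  0.76 -0.72  1.7   0.62  0.92  0.88]
171 [0.508, 0.0085, 0.084] [ 0.44  0.49 -0.7   1.98  0.42  0.82  0.91]
171 [0.42, 0.045, 0.04] [ 0.42  0.46 -0.77  2.2   0.53  0.66  0.69]
171 [0.54, -0.1, 0.04] [ 0.55  0.59 -0.61  1.91  0.47  0.78  1.1 ]
-99 [0.633, -0.0154, 0.026] [ 0.69  1.05 -1.25  1.69  1.06  1.24  2.16]
-99 [0.508, 0.0085, 0.084] [ 0.77  0.75 -1.24  1.96  0.83  1.06  2.14]
-99 [0.42, 0.045, 0.04] [ 0.73  0.71 -1.24  2.19  0.9   0.91  1.92]
-99 [0.54, -0.1, 0.04] [-0.62  0.77  1.03  1.99 -0.86  0.91 -2.41]
81 [0.633, -0.0154, 0.026] [ 0.34  0.72 -0.57  1.71  0.48  0.86 -0.6 ]
81 [0.508, 0.0085, 0.084] [ 0.34  0.45 -0.57  1.99  0.34  
[... 544 characters left out ...]
0.88  1.01 -2.39]
-90 [0.42, 0.045, 0.04] [ 0.73  0.71 -1.24  2.19  0.9   0.91  2.08]
-90 [0.54, -0.1, 0.04] [-0.62  0.77  1.03  1.99 -0.86  0.91 -2.25]
0 [0.633, -0.0154, 0.026] [ 0.07  0.65 -0.17  1.73  0.15  0.78 -1.75]
0 [0.508, 0.0085, 0.084] [ 0.16  0.41 -0.34  2.    0.19  0.76 -1.86]
0 [0.42, 0.045, 0.04] [ 0.16  0.39 -0.45  2.22  0.3   0.59 -2.08]
0 [0.54, -0.1, 0.04] [ 0.23  0.52 -0.18  1.94  0.14  0.7  -1.6 ]
180 [0.633, -0.0154, 0.026] [ 0.42  0.76 -0.7   1.7   0.6   0.91  1.04]
180 [0.508, 0.0085, 0.084] [ 0.45  0.49 -0.72  1.98  0.44  0.83  1.06]
180 [0.42, 0.045, 0.04] [ 0.46  0.48 -0.82  2.2   0.57  0.68  0.8 ]
180 [0.54, -0.1, 0.04] [ 0.56  0.59 -0.62  1.91  0.48  0.78  1.25]
```

Run:
```python
from h import *
t0=arm.read_t()
arm.movep([.633,-.0154,.15],qd(171)); print("t",arm.read_t())
arm.move_straight([.633,-.0154,.026],speed=.12)
arm.gripper_to(0.0); print("w",arm.read_width(),arm.read_t(),arm.read_tcp_pos())
arm.move_straight([.633,-.0154,.16],speed=.15)
print("w",arm.read_width(),arm.read_t(),arm.read_ft_force())
s=snapshot("side");cv2.imwrite("pics/s1.png",cv2.resize(s["pixels"][90:290,150:350],None,fx=3,fy=3))
```

```text
t 2.5583
w 0.43423053862505906 4.5583 [ 0.6329974  -0.01541887  0.02596741]
w 0.43275474826370697 5.6 [-4.22338471e-01 -2.47149925e-04 -1.33756312e+00]
```

View pics/s1.png

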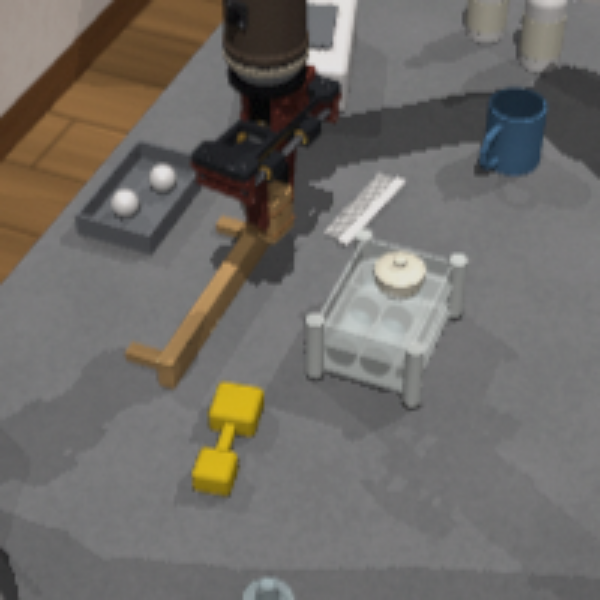

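The block is held, at a width reading equivalent to 38 mm. The stack and the other objects haven't moved. Next I'll place the block.

Run:
```python
from h import *
p=[.5065,.0083]
arm.movep(p+[.16],qd(90.3)); print(arm.read_t(),arm.read_tcp_pos())
f0=arm.read_ft_force()
arm.move_straight(p+[.095],speed=.12)
arm.move_straight(p+[.0805],speed=.03)
print("f",arm.read_ft_force()-f0,arm.read_tcp_pos(),arm.read_t())
arm.gripper_to(0.58); print("w",arm.read_width(),arm.read_t())
arm.move_straight(p+[.15],speed=.12)
arm.movep([.41,.07,.15],qd(180))
print(arm.read_t(),arm.read_ft_force())
for n in("side","top"):
    s=snapshot(n)
    if n=="side": im=cv2.resize(s["pixels"][140:260,190:330],None,fx=5,fy=5,interpolation=cv2.INTER_CUBIC)
    else: im=cv2.resize(s["pixels"][125:257,190:370],None,fx=4.4,fy=4.4,interpolation=cv2.INTER_CUBIC)
    cv2.imwrite(f"pics/{n}2.png",im)
```

```text
6.8333 [0.50671174 0.008366   0.15981432]
f [-0.0273908   0.58758271  0.4329342 ] [0.50645379 0.00836448 0.08042487] 8.1583
w 0.5798603660185745 8.6
10.55 [ 0.08792663  0.04380662 -0.21664377]
```

View pics/side2.png

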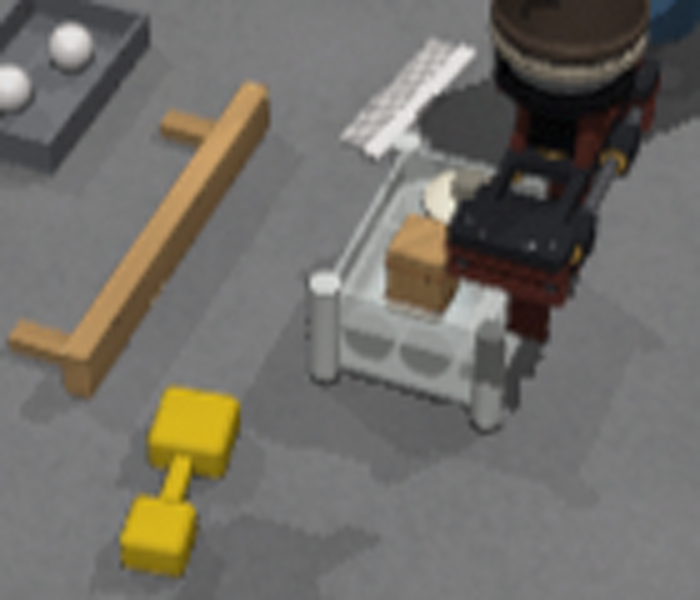

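View pics/top2.png

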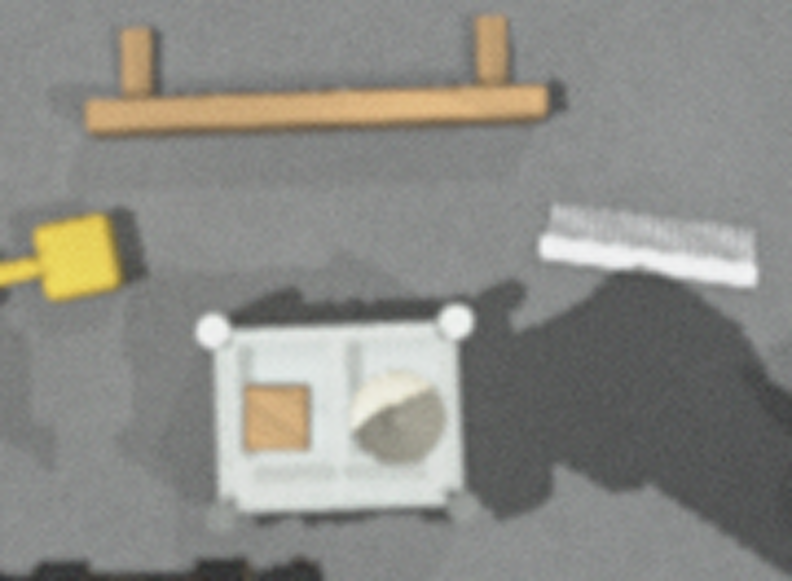

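The block stands upright in the left half, with its top at about (277,417) in the zoomed top view. The dish and stack haven't moved. Next come the alternating post pushes.

```bash
cat >> h.py <<'E'
YL,YR=.0443,-.0997; ZP=.040; Q=qd(180)
def push(side,xc,dx,y=None,v=.035,back=.03):
    """side post now at front-contact tcp x = xc; push to xc+dx in world x"""
    y=y if y is not None else (YL if side=='L' else YR)
    p=arm.read_tcp_pos()
    xs=min(xc-.006,p[0])
    if abs(p[1]-y)>.002: arm.move_straight([p[0],y,ZP],Q,speed=.25)
    if xc-.006-p[0]>.004: arm.move_straight([xc-.006,y,ZP],Q,speed=.12)
    arm.move_straight([xc+dx,y,ZP],Q,speed=v)
    f=arm.read_ft_force(); m=arm.read_moment()
    arm.move_straight([xc+dx-back,y,ZP],Q,speed=.12)
    print(side,"to",round(xc+dx,4),"F",np.round(f,2),"t",round(arm.read_t(),2),flush=True)
    return f
def pics(tag):
    for n in("side","top"):
        s=snapshot(n)
        if n=="side": im=cv2.resize(s["pixels"][140:260,190:330],None,fx=5,fy=5,interpolation=cv2.INTER_CUBIC)
        else: im=cv2.resize(s["pixels"][125:257,190:370],None,fx=4.4,fy=4.4,interpolation=cv2.INTER_CUBIC)
        cv2.imwrite(f"pics/{n}{tag}.png",im)
E
python3 - <<'E'
from h import *
arm.gripper_to(0.0)
arm.movep([.405,YL,.10],Q); arm.move_straight([.405,YL,ZP],Q,speed=.15)
print(arm.read_t(),arm.read_ft_force())
c=.4285
push('L',c,.008); push('R',c,.016)
pics("3")
E
```

```text
12.425 [ 0.11076879 -0.2085602   0.3660373 ]
L to 0.4365 F [-6.42  2.22  5.56] t 13.68
R to 0.4445 F [-8.58 -3.58  6.64] t 15.85
```

View pics/side3.png

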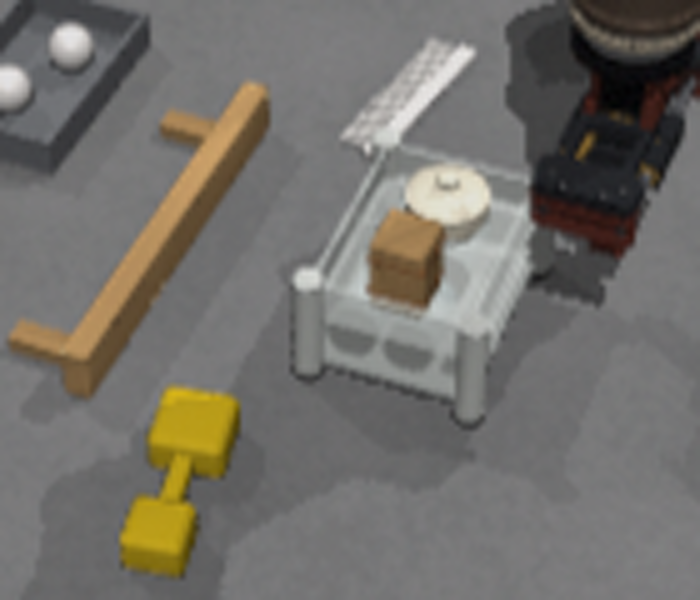

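View pics/top3.png

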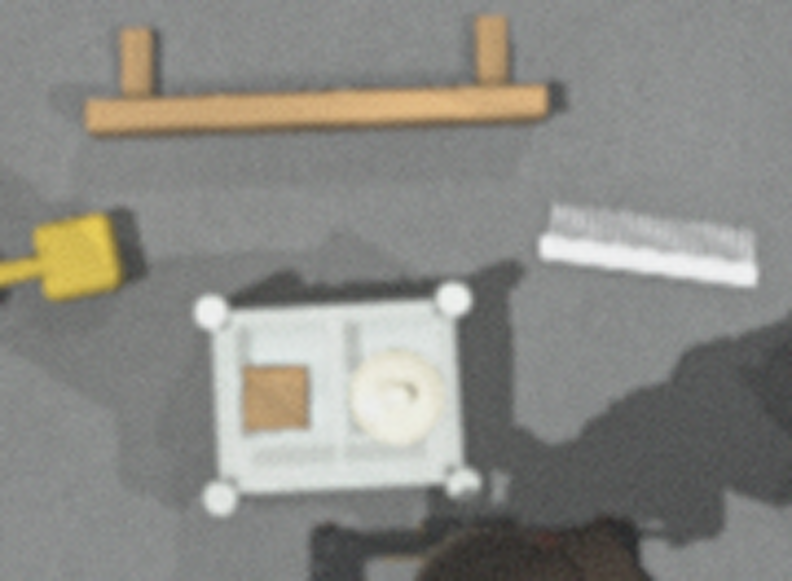

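The stack has crept back about 10 mm and is still flat. The block and dish are steady, and the comb and rattle are untouched. Post tops in the zoomed view are at (211,312), (454,300), (220,499) and (463,484).

```bash
cat >> h.py <<'E'
def pose_zoom(s,z):
    px=(np.array(z)+.5)/4.4-.5+[190,125]; P=posts(s,px); t,th,r=rigid(P)
    c=np.array([[np.cos(th),-np.sin(th)],[np.sin(th),np.cos(th)]])
    print("stack",t.round(4),"yaw",round(np.rad2deg(th),2),"res",r.round(4)); 
    F=MODEL@c.T+t; print("posts BL BR FL FR",F.round(4).tolist()); return t,th,F
E
python3 - <<'E'
from h import *
import pickle
s=pickle.load(open("s0.pkl","rb"))["top"]
pose_zoom(s,[(211,312),(454,300),(220,499),(463,484)])
print(arm.read_tcp_pos())
E
```

```text
stack [ 0.5159 -0.0274] yaw 1.42 res [0.0003 0.0007 0.0005 0.0014]
posts BL BR FL FR [[0.5691, 0.046], [0.5727, -0.098], [0.4592, 0.0432], [0.4627, -0.1007]]
[ 0.41584133 -0.09970156  0.04026521]
```

Run:
```python
from h import *
T=.4525
for sd in 'LRLRLR':
    push(sd,T-.014,.014,back=.026); T+=.008
pics("4")
```

```text
L to 0.4525 F [-6.72  2.68  5.35] t 18.06
R to 0.4605 F [-7.5  -2.58  5.27] t 20.13
L to 0.4685 F [-7.04  2.64  4.47] t 22.21
R to 0.4765 F [-6.53 -2.22  4.02] t 24.28
L to 0.4845 F [-7.17  2.22  4.92] t 26.37
R to 0.4925 F [-6.73 -2.72  5.44] t 28.44
```

View pics/top4.png

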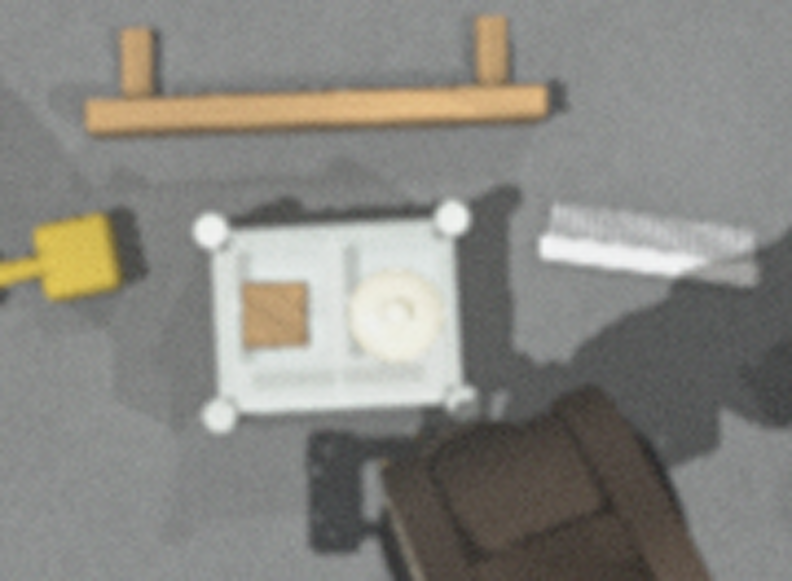

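View pics/side4.png

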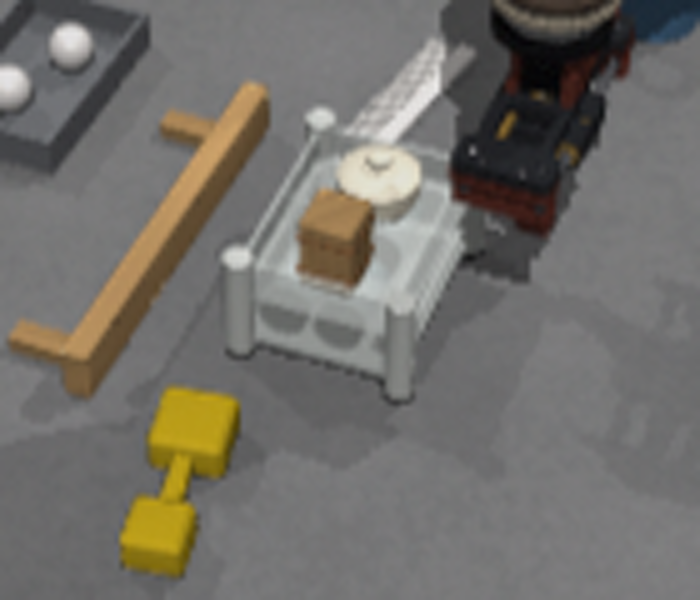

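The stack is halfway, with little yaw. Posts are at (211,231), (453,218), (220,415) and (462,404), and the contents and surrounding objects are undisturbed. I'll continue.

Run:
```python
from h import *
import pickle
s=pickle.load(open("s0.pkl","rb"))["top"]
pose_zoom(s,[(211,231),(453,218),(220,415),(462,404)])
T=.5005
for sd in 'LRLR':
    push(sd,T-.014,.014,back=.026); T+=.008
push('L',.5315-.012,.012,back=.022)
push('R',.5325-.007,.007,back=.022)
pics("5")
```

```text
stack [ 0.5642 -0.0285] yaw 1.16 res [0.0004 0.0001 0.0006 0.0007]
posts BL BR FL FR [[0.6177, 0.0446], [0.6206, -0.0994], [0.5078, 0.0424], [0.5107, -0.1016]]
L to 0.5005 F [-6.7   2.01  5.  ] t 30.62
R to 0.5085 F [-7.76 -2.82  6.15] t 32.69
L to 0.5165 F [-5.9   2.85  4.22] t 34.77
R to 0.5245 F [-8.42 -3.33  6.41] t 36.85
L to 0.5315 F [-6.14  1.88  5.2 ] t 38.85
R to 0.5325 F [-6.83 -1.44  5.59] t 40.68
```

View pics/top5.png

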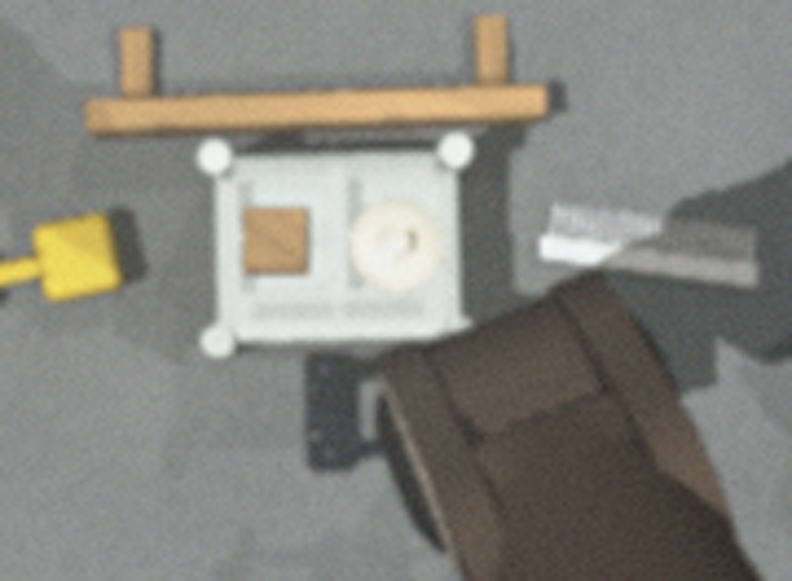

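View pics/side5.png

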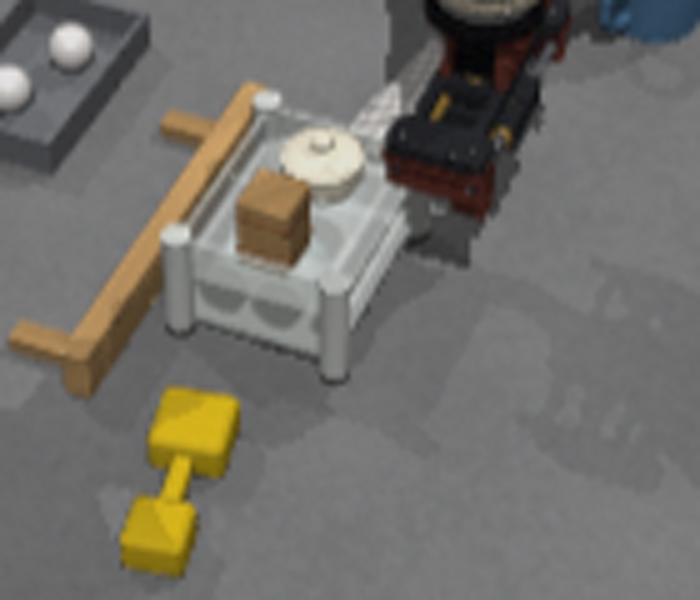

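There are about 10 mm left. Next are small pushes with a force stop, alternating sides.

```bash
cat >> h.py <<'E'
def creep(sd,x0,xmax,Fstop=14,step=.002,back=.018):
    y=YL if sd=='L' else YR
    p=arm.read_tcp_pos()
    if abs(p[1]-y)>.002: arm.move_straight([p[0],y,ZP],Q,speed=.25)
    if x0-p[0]>.002: arm.move_straight([x0,y,ZP],Q,speed=.06)
    x=x0; log=[]
    while True:
        f=arm.read_ft_force(); log.append((round(x*1000,1),round(f[0],1)))
        if f[0]<-Fstop or x>=xmax-1e-6: break
        x=min(x+step,xmax); arm.move_straight([x,y,ZP],Q,speed=.03)
    px=arm.read_tcp_pos()[0]
    arm.move_straight([px-back,y,ZP],Q,speed=.12)
    print(sd,log,"tcpx",round(px,4),"t",round(arm.read_t(),2),flush=True)
    return f[0]<-Fstop
E
python3 - <<'E'
from h import *
push('L',.5385-.008,.008,back=.020)
push('R',.5405-.009,.009,back=.020)
creep('L',.5365,.5465)
creep('R',.5400,.5475)
E
```

```text
L to 0.5385 F [-4.64  0.51  4.42] t 42.63
R to 0.5405 F [-7.67 -1.68  6.02] t 44.5
L [(536.5, np.float64(-1.2)), (538.5, np.float64(0.3)), (540.5, np.float64(-4.8)), (542.5, np.float64(-6.7)), (544.5, np.float64(-7.0)), (546.5, np.float64(-6.3))] tcpx 0.5452 t 47.19
R [(540.0, np.float64(-0.0)), (542.0, np.float64(-0.2)), (544.0, np.float64(-5.4)), (546.0, np.float64(-9.0)), (547.5, np.float64(-9.4))] tcpx 0.5446 t 49.6
```

Run:
```python
from h import *
creep('L',.5445,.5525,Fstop=13)
creep('R',.5445,.5535,Fstop=13)
pics("6")
```

```text
L [(544.5, np.float64(0.0)), (546.5, np.float64(-0.7)), (548.5, np.float64(-8.0)), (550.5, np.float64(-16.1))] tcpx 0.5462 t 51.85
R [(544.5, np.float64(-0.7)), (546.5, np.float64(-1.6)), (548.5, np.float64(-8.0)), (550.5, np.float64(-15.5))] tcpx 0.5465 t 54.07
```

View pics/top6.png

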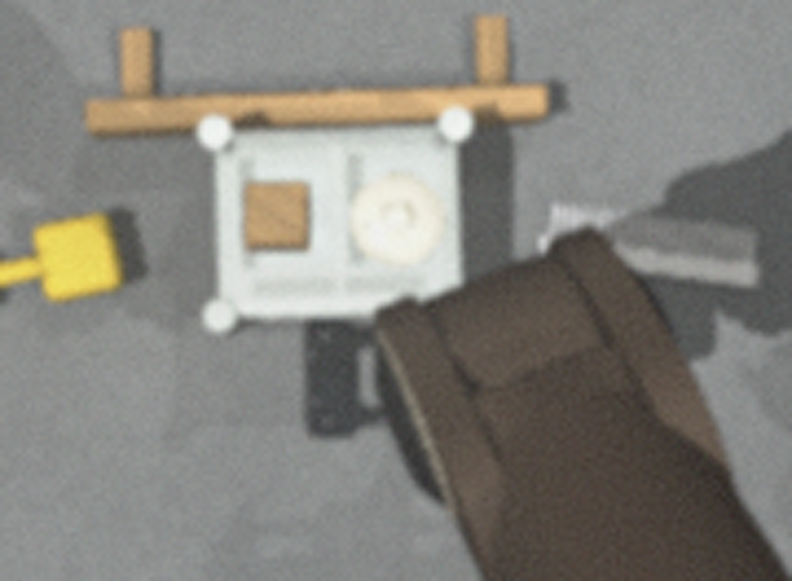

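View pics/side6.png

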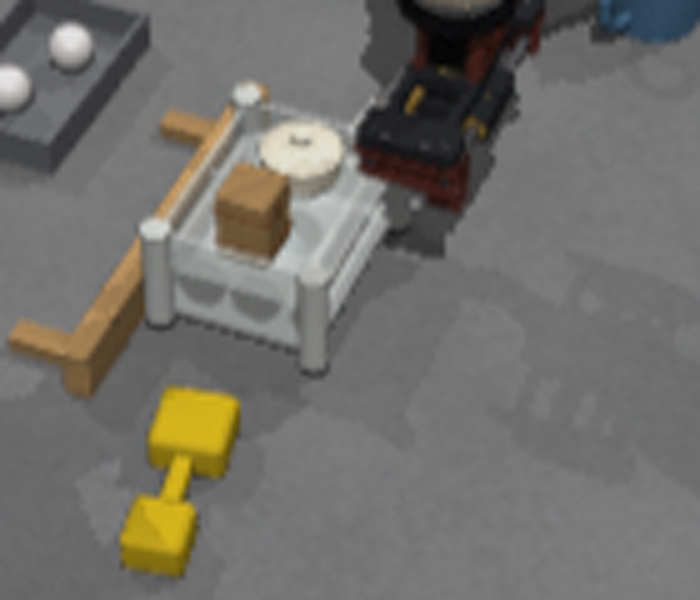

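Both sides stopped hard at the same x, and both back posts meet the rail in the image. I'll do one confirming touch on the left, then retreat and look once more.

Run:
```python
from h import *
creep('L',.5465,.5515,Fstop=14,back=.03)
if arm.read_t()<58: creep('R',.5465,.5515,Fstop=14,back=.03)
p=arm.read_tcp_pos(); arm.move_straight([p[0]-.06,p[1],.09],Q,speed=.2)
print(arm.read_t()); 
s=snapshot("side");cv2.imwrite("pics/side7.png",cv2.resize(s["pixels"][100:340,130:390],None,fx=2.5,fy=2.5))
s=snapshot("top");cv2.imwrite("pics/top7.png",cv2.resize(s["pixels"][125:257,190:370],None,fx=4.4,fy=4.4,interpolation=cv2.INTER_CUBIC))
print(arm.read_t())
```

```text
L [(546.5, np.float64(-4.0)), (548.5, np.float64(-10.3)), (550.5, np.float64(-17.9))] tcpx 0.5463 t 56.26
R [(546.5, np.float64(-1.6)), (548.5, np.float64(-8.3)), (550.5, np.float64(-15.6))] tcpx 0.5465 t 58.55
59.0833
59.1833
```

View pics/top7.png

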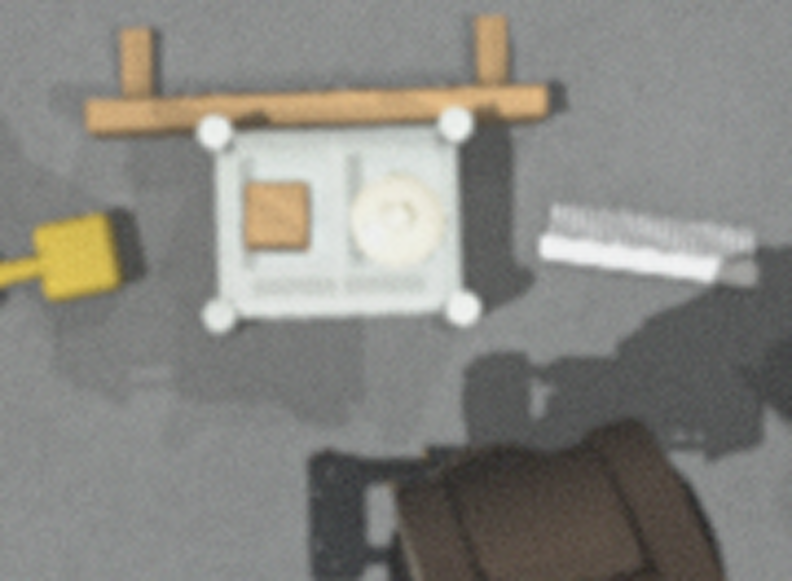

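View pics/side7.png

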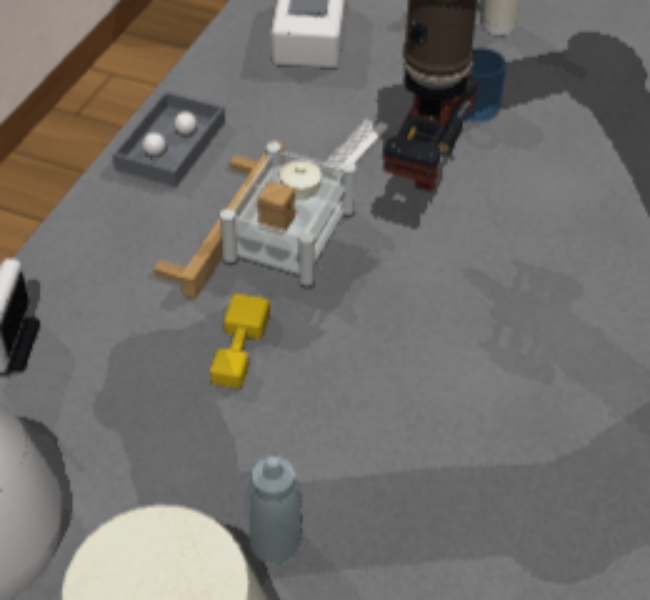

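The stack is square against the rail, with post tops at (215,132), (456,125), (219,317) and (463,309). The block is upright, the dish is in place, nothing nearby has shifted and the arm is clear. I'm handing it in.

Run:
```python
from h import *
print(arm.read_t()); print(ticket.job_done())
import pickle
pose_zoom(pickle.load(open("s0.pkl","rb"))["top"],[(215,132),(456,125),(219,317),(463,309)])
```

```text
59.1833
the job is handed in; nothing more can be done
None
stack [ 0.6213 -0.0313] yaw 0.02 res [0.0003 0.0002 0.0004 0.0003]
posts BL BR FL FR [[0.6763, 0.0408], [0.6764, -0.1032], [0.5663, 0.0407], [0.5664, -0.1033]]
```

The job is done and handed in at 59.2 s of the 67 s allowed. The block now stands upright in the left half of the upper tray. I then crept the stack back to the rail with short alternating pushes on the two front posts only.

**Rail contact:** on repeat touches, each post stopped dead at about 16–18 N and moved no more than about 0.1 mm. The tool stopped at x = 0.5463 m on the left and 0.5465 m on the right. The last top view put the stack's yaw at 0.02°.

**Rest of the scene:** in the last pictures the block was upright, the dish was in place, and the rattle, comb, bottle and mug looked undisturbed. Sliding pushes took 5–9 N, and the arm was clear of everything at hand-in.

**Where checks disagreed:**
- **Camera against camera:** the rail face came out at x ≈ 0.685 m from the top view and 0.680 m from the side view.
- **Camera against contact:** the final picture puts the back posts at about 0.686 m, against about 0.684 m from the tool's stopping point. I relied on the force stops on both sides to confirm contact.

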